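Turn the seal tin over into its tray

ROBOT

A 6-joint arm with a two-finger parallel gripper is mounted at the origin on the work surface. World frame = base frame: x ahead of the robot, y to its left, z up, the work surface at z = 0. Lengths are in m, angles in rad, forces in N, time in s.
With the tool pointing down it reaches from about 0.35 to 0.975 m from the base axis. Payload 4.9 kg.
Tool frame: the origin (TCP) lies at the very end of the fingers, on their centre line; the grasp point (between the pads) lies 19 mm behind it; x points along the fingers, y is the direction in which the jaws open and shut, and the axes are right-handed (so a half turn about x gives the same grasp; the last joint's range is limited). The gripper opens to 85 mm and grips with 20 to 120 N. Pads are 22 mm wide; open, the fingers measure 114 mm over their backs; the gripper's body (76 mm by 85 mm) begins 54 mm behind the grasp point. The pads swing forward as they close: fully open they stand 13 mm farther back than shut.
Start: joints at [1.105, 0.053, 1.613, -0, 1.476, -0.119], TCP at [0.212, 0.588, 0.231] pointing down, gripper open.
Joint ranges: [-3.01, 3.01], [-1.01, 2.22], [0.06, 2.58], [-1.02, 4.17], [0.09, 2.62], [-3.14, 3.14]. Speed limits (rad/s): [2.57, 2.57, 3.14, 3.14, 3.14, 3.14].

INTERFACE

Orientations are given as [roll, pitch, yaw] about the fixed x, y, z axes, in that order (R = Rz(yaw) Ry(pitch) Rx(roll)).
In Python, from plant import arm gives the robot as it stands. The module is installed in compiled form; this text tells all that it offers.
- The arm moves only by the shell command python3 -m handwheel 'ROWS' [FORCE]. ROWS is JSON, a list of rows, each a list of 3 entries, a list of its own where there are three numbers: the turn, a rotation vector about the tool's x, y, z in degrees, then the shift along the tool's x, y, z in m, then the gripper command: -1 is shut, 1 is fully open, values between are in proportion. A call has exactly 8 rows; each row shifts and turns the commanded pose from where the row before left it, along the tool's axes as they then stand; what a row does not reach is not made up. A row lasts 1/12 s, in which the tool goes at most 41.7 mm and 7.16 degrees, less where a joint would pass 70% of its speed; a pose out of reach is approached as far as the arm can. A call with a gripper value outside its range is refused whole. The fingers move at their own pace and stop on an object; FORCE is the grip in N (left out, the last holds). Time passes only in rows, so rows that do not move let the fingers close, or fill a call up. It gives the time, the measured TCP pose, the force and the opening at its end, in the units of the state.
- arm.state(): the state, without advancing time (a new reading comes with each control period).
- arm.get_image(name): name is "scene" or "side" or "wrist"; returns the picture (400x640x3 uint8, red, green, blue); there is no depth.
- arm.camera_info(name): a dict with "fx", "fy", "cx", "cy" (pixels), "R" (3x3) and "t" (3): a world point X has camera coordinates R X + t; the wrist camera has in their place "mount" (4x4, takes a point from camera to tool coordinates, whose origin is the TCP and whose axes are the tool frame's). Camera axes: x right, y down, z forward; pixel columns grow to the right and rows downward; lengths in m; the calibration is good to about 2 mm. A picture is of the moment at which its call begins: read the wrist's pose just before it. camera_info takes no time and is no camera call.
- arm.finish_job(): hands the job in, once; it reports no verdict.
The state is a dict: "t": time; "q": joint angles; "dq": joint speeds; "tau": joint torques, N m; "tcp_pos": TCP position; "orientation": TCP orientation; "ft_force": force on the tool from outside, world axes, zero at the start; "moment": the same for the moment, N m; "opening": finger opening in m.
Only numpy, scipy, OpenCV 4.12 (cv2) and the standard library are available. Lean on these libraries where they do the work, as an engineer would, in place of code of your own. Each camera call takes 0.05 s, during which the arm holds its last target.

TASK

Two flip-top tins hang on axles over wooden trays on the banner painter's desk. Take the larger tin by its crank handle and turn it right over, away from the robot, so that its lid swings open and the three stone seal blanks drop into the tray under it; leave it upside down and let go of the crank. Leave the smaller tin upright.

Things in the scene. Friction and masses are not known exactly. Their poses are not given: they have to be found in the camera images.
- tin (a joint): Turn of the larger tin about its axle, rad: 0 upright as at the start, 3.14 upside down at its stop; it grows as tin and crank go over the top, away from the robot (+x of tin_tray). Black metal box 70 x 80 x 45 mm (the smaller: 46 x 48 x 32), loose lid hinged on the edge nearest the robot. The axle is stiff (0.15 N m, about 2.5 N at the crank) and stays where left.
- tin_grip (a point): Centre of the larger tin's crank handle, a dark wooden sleeve 12 mm thick, 48 mm long, spinning freely on its pin, parallel to the axle (y of tin_tray) and 65 mm from it, 93 mm to the -y side of the tin's middle, 30 mm outside the crank arm. At 0 the crank points at the robot (-x of the tray), 10 degrees above level; fully turned, away and 10 degrees below level. Free room all round.
- tin_tray (a point): Middle of the inner floor, 4 mm above the desk, of the fixed wooden tray (170 x 100 mm outside, 36 high, walls 4) under the larger tin; x along the tray away from the robot, y along the axle, z up. The axle is 121 mm straight above this point, between two dark uprights, 143 mm high, 50 to 58 mm to either side.
- seal1: Pale stone seal blank 32 x 16 x 16 mm, 22 g, shut in the larger tin at the start; origin at the centre of its underside, x along its length.
- seal2: A second such blank, also in the larger tin.
- seal3: A third such blank, also in the larger tin.
- small_tin (a joint): Turn of the smaller tin (rad): 0 upright, grows as it is turned over; starts up to 0.2.
Mind the look-alikes: they are no part of the job. Leave any blue or orange look-alike of the part that bears small_tin alone.

How it is judged:
At the end, for the whole second after the job is handed in: The larger tin is left upside down (turned by more than 2.6 rad, within 30 degrees of its stop) and still; all three seal blanks lie at rest in the tray under it (centres within its walls, less than 50 mm above its floor); the smaller tin is still upright (turned less than 0.6 rad) (value of joint tin above 2.6 rad and velocity of joint tin between -0.1 and 0.1 rad/s and value of joint small_tin below 0.6 rad and x of seal1 in the frame of tin_tray between -0.081 and 0.081 m and y of seal1 in the frame of tin_tray between -0.048 and 0.048 m and z of each of seal1, seal2, seal3 in the frame of tin_tray below 0.05 m and linear speed of each of seal1, seal2, seal3 below 0.05 m/s and x of seal2 in the frame of tin_tray between -0.081 and 0.081 m and y of seal2 in the frame of tin_tray between -0.048 and 0.048 m and x of seal3 in the frame of tin_tray between -0.081 and 0.081 m and y of seal3 in the frame of tin_tray between -0.048 and 0.048 m); the robot touches nothing.
It fails at once if the smaller tin is turned over (by more than 0.6 rad) (value of joint small_tin above 0.6 rad).
It also fails if it takes over 38 s, if anything falls off the work surface, if the arm or the gripper's body presses on something with over 40 N, if the wrist force passes 120 N, or if a joint passes its speed limit or range.

## Working session

There is one attempt and no reset: what is moved stays moved. The work goes in short steps, Python scripts to look and compute and a shell command to move; the robot and the scene stay as the last step left them, time stands still between calls to the robot, and variables do not carry over. Pictures are saved under pics/ and viewed, and the job is handed in when it is done.

```bash
mkdir -p pics
cat > h.py <<'E'
import numpy as np, cv2
from plant import arm
from scipy.spatial.transform import Rotation as Ro
def save(n,f):
    im=arm.get_image(n); cv2.imwrite('pics/'+f+'.png',im[:,:,::-1]); return im
def P(n,st=None):
    c=arm.camera_info(n); K=np.array([[c['fx'],0,c['cx']],[0,c['fy'],c['cy']],[0,0,1]])
    if 'mount' in c:
        T=np.eye(4);T[:3,:3]=Ro.from_euler('xyz',st['orientation']).as_matrix();T[:3,3]=st['tcp_pos']
        E=np.linalg.inv(T@np.array(c['mount']));return K@E[:3]
    return K@np.c_[np.array(c['R']),np.array(c['t'])]
def tri(Ps,uv):
    A=[]
    for p,(u,v) in zip(Ps,uv): A+= [u*p[2]-p[0],v*p[2]-p[1]]
    X=np.linalg.svd(np.array(A))[2][-1];X=X[:3]/X[3]
    return X,[ (lambda y:(y[:2]/y[2]).round(1))(p@np.r_[X,1]) for p in Ps]
E
python3 - <<'E'
from h import *
s=arm.state();print(s)
save('scene','s0');save('side','d0');save('wrist','w0')
for n in('scene','side'):
  c=arm.camera_info(n);print(n,-np.array(c['R']).T@np.array(c['t']))
E
```

```text
{'t': 0.0, 'q': array([ 1.10499627e+00,  5.33470897e-02,  1.61428964e+00,  5.59604171e-06,
        1.47597819e+00, -1.19017591e-01]), 'dq': array([-4.64097332e-05,  7.13279220e-05,  1.91710183e-04,  2.76348998e-03,
        7.33717908e-04, -6.47872868e-04]), 'tau': array([ 7.79709735e-04, -3.93682158e+01, -3.70181000e+01, -1.11410063e-04,
        7.24529615e-03, -2.94798959e-06]), 'tcp_pos': array([0.21215133, 0.58723813, 0.23007167]), 'orientation': array([-1.69256816,  1.56877405, -2.03935116]), 'ft_force': array([ 0.13166573,  0.65815114, -0.13461744]), 'moment': array([-0.01266715,  0.00445734, -0.01118257]), 'opening': 0.08551649614367664}
scene [ 0.83731185 -0.32262195  0.73813261]
side [ 0.13966344 -0.68058595  0.87040884]
```

View pics/s0.png

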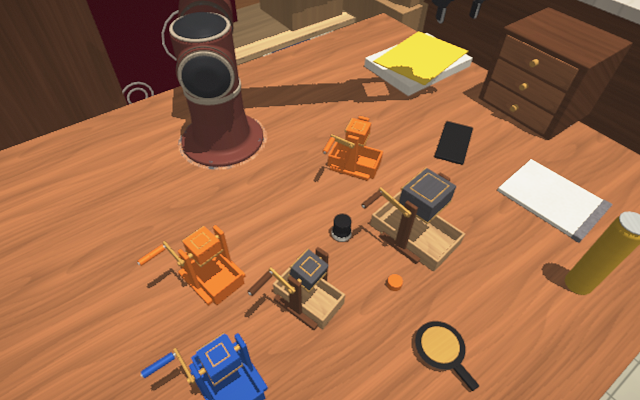

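View pics/d0.png

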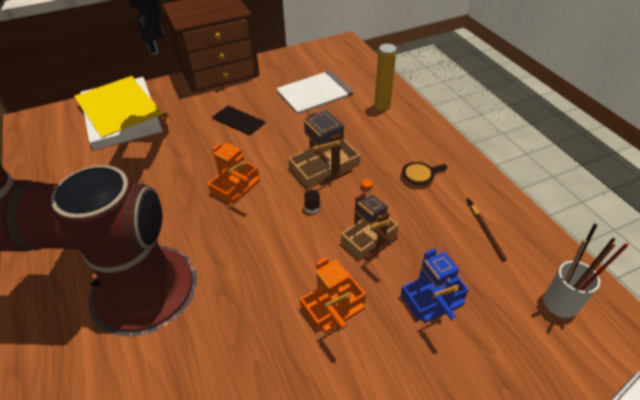

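View pics/w0.png

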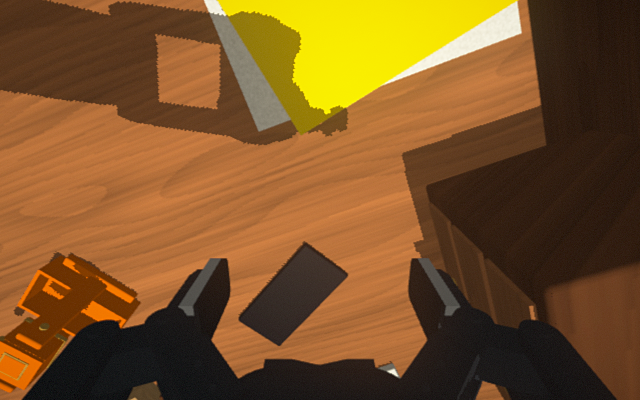

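In the scene view the black tins in natural wood trays are at (428,190) and (308,268). The orange look-alikes are at (355,150) and (205,260), and the blue one is at (218,360). The tin at (428,190), side (325,130), is the larger of the two black ones and fits the description. I'll confirm in enlarged crops.

Run:
```python
import cv2
a=cv2.imread('pics/s0.png')[150:280,350:480];b=cv2.imread('pics/d0.png')[100:200,275:375]
cv2.imwrite('pics/cs.png',cv2.resize(a,None,fx=4.5,fy=4.5,interpolation=cv2.INTER_CUBIC))
cv2.imwrite('pics/cd.png',cv2.resize(b,None,fx=6,fy=6,interpolation=cv2.INTER_CUBIC))
```

```text
(no output)
```

View pics/cs.png

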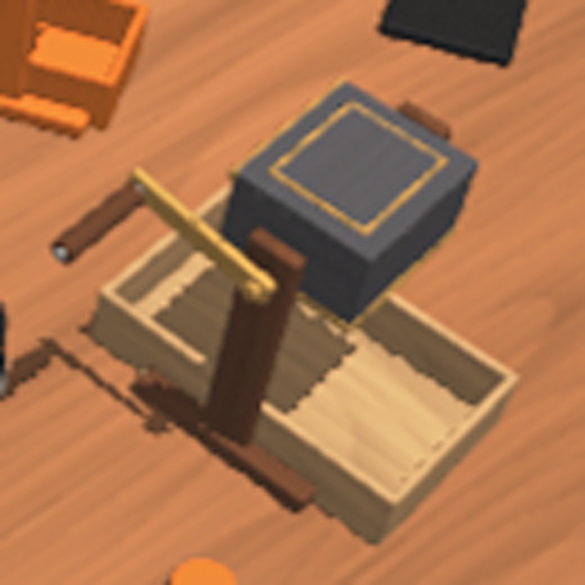

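View pics/cd.png

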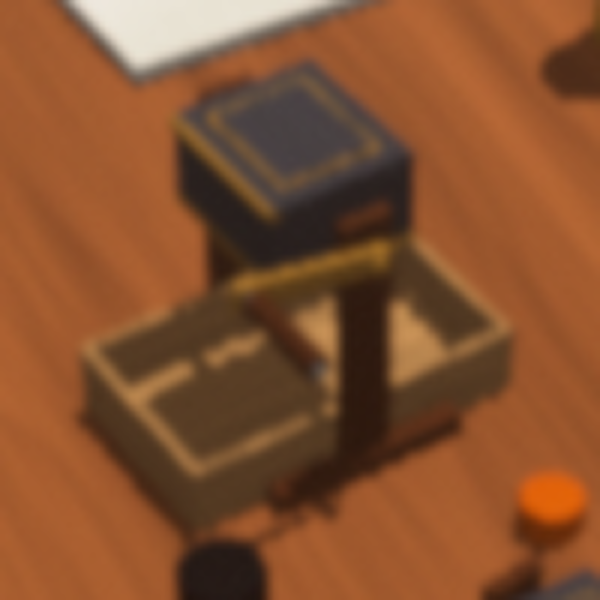

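Run:
```python
from h import *
Ps=[P('scene'),P('side')]
S=lambda x,y:(350+x/4.5,150+y/4.5); D=lambda x,y:(275+x/6,100+y/6)
for n,a,b in [('tip',S(62,253),D(320,372)),('in',S(135,195),D(255,302)),('axle',S(260,290),D(388,255)),('armend',S(138,175),D(240,287)),
 ('nr-y',S(105,293),D(195,475)),('far-y',S(388,500),D(510,325)),('far+y',S(515,378),D(415,240)),('lidfar-y',S(370,262),D(410,155)),('lidnear-y',S(235,175),D(275,210)),('lidfar+y',S(475,165),D(310,62))]:
  X,r=tri(Ps,[a,b]);print(n,X.round(4),[(np.array(q)-p).round(1) for q,p in zip(r,(a,b))])
```

```text
tip [0.4819 0.0602 0.134 ] [array([-0.5,  1. ]), array([-0.4, -0.6])]
in [0.4756 0.1075 0.1351] [array([-0.3,  0.6]), array([-0.2, -0.3])]
axle [0.5414 0.1194 0.1269] [array([-0.3,  0.6]), array([-0.2, -0.3])]
armend [0.4713 0.1122 0.141 ] [array([-0.3,  0.5]), array([-0.2, -0.3])]
nr-y [0.4525 0.1263 0.0315] [array([-0.3,  0.7]), array([-0.3, -0.5])]
far-y [0.6167 0.145  0.0388] [array([-0.1,  0.2]), array([-0.1, -0.1])]
far+y [0.6086 0.2336 0.0343] [array([-2.2,  4.4]), array([-1.6, -2.6])]
lidfar-y [0.5673 0.1516 0.1474] [array([-0.2,  0.6]), array([-0.2, -0.3])]
lidnear-y [0.5002 0.1403 0.1493] [array([-0.1,  0.2]), array([-0. , -0.1])]
lidfar+y [0.5566 0.2274 0.1486] [array([-0.3,  0.5]), array([-0.2, -0.3])]
```

```bash
cat > go.py <<'E'
from h import *
yaw=np.radians(7.5); ex=np.array([np.cos(yaw),np.sin(yaw),0]); ey=np.array([-np.sin(yaw),np.cos(yaw),0])
H=np.array([0.4788,0.0839,0.1355])
def rel(target,s=1):
    st=arm.state();R=Ro.from_euler('xyz',st['orientation']).as_matrix()
    x=np.array([0,0,-1.]);y=s*ex;z=np.cross(x,y);Rt=np.c_[x,y,z]
    rv=np.degrees(Ro.from_matrix(R.T@Rt).as_rotvec())
    print('t',round(st['t'],2),'turn',rv.round(2),'shift(cur axes)',(R.T@(target-st['tcp_pos'])).round(4),'shift(target axes)',(Rt.T@(target-st['tcp_pos'])).round(4),'tcp',st['tcp_pos'].round(4),'F',st['ft_force'].round(1),'op',round(st['opening'],4),'q6',st['q'][5].round(2))
    return R
E
python3 - <<'E'
from go import *
Ps=[P('scene'),P('side')]
for n,a,b in [('smalllid',(309,266),(371,206)),('jar',(342,218),(312,196)),('smalltip',(252,292),(346,253)),('orangetin',(357,127),(228,152))]:
  X,r=tri(Ps,[a,b]);print(n,X.round(3),(np.array(r[0])-a))
st=arm.state();R=Ro.from_euler('xyz',st['orientation']).as_matrix();print(R.round(3))
T=H-0.008*ey+[0,0,-0.019]
for s in(1,-1): rel(T+[0,0,.1],s)
E
```

```text
smalllid [ 0.515 -0.091  0.112] [-0.2  0.4]
jar [0.432 0.053 0.05 ] [-1.  2.]
smalltip [ 0.442 -0.157  0.034] [  6.  -12.8]
orangetin [0.281 0.216 0.119] [-0.2  0.4]
[[-0.001  0.34   0.94 ]
 [-0.001  0.94  -0.34 ]
 [-1.    -0.002 -0.   ]]
t 0.15 turn [6.263e+01 4.000e-02 9.000e-02] shift(cur axes) [ 0.0144 -0.39    0.4255] shift(target axes) [0.0138 0.1986 0.5419] tcp [0.2122 0.5873 0.2303] F [ 0.8  0.1 -0.2] op 0.0855 q6 -0.12
t 0.15 turn [-1.1737e+02 -1.0000e-01  5.0000e-02] shift(cur axes) [ 0.0144 -0.39    0.4255] shift(target axes) [ 0.0138 -0.1986 -0.5419] tcp [0.2122 0.5873 0.2303] F [ 0.8  0.1 -0.2] op 0.0855 q6 -0.12
```

```bash
python3 -m handwheel '[[[0,0,0],[0,-0.022,0.024],0],[[0,0,0],[0,-0.022,0.024],0],[[0,0,0],[0,-0.022,0.024],0],[[0,0,0],[0,-0.022,0.024],0],[[0,0,0],[0,-0.022,0.024],0],[[0,0,0],[0,-0.022,0.024],0],[[0,0,0],[0,-0.022,0.024],0],[[0,0,0],[0,-0.022,0.024],0]]' 40
python3 -m handwheel '[[[0,0,0],[0,-0.022,0.024],0],[[0,0,0],[0,-0.022,0.024],0],[[0,0,0],[0,-0.022,0.024],0],[[0,0,0],[0,-0.022,0.024],0],[[0,0,0],[0,-0.022,0.024],0],[[0,0,0],[0,-0.022,0.024],0],[[7,0,0],[0,-0.022,0.024],0],[[7,0,0],[0,0,0],0]]'
python3 -m handwheel '[[[7,0,0],[0,0,0],0],[[7,0,0],[0,0,0],0],[[7,0,0],[0,0,0],0],[[7,0,0],[0,0,0],0],[[7,0,0],[0,0,0],0],[[7,0,0],[0,0,0],0],[[6.6,0,0],[0,0,0],0],[[0,0,0],[0,0,0],0]]'
python3 - <<'E'
from go import *
rel(H-0.008*ey+[0,0,-0.019])
save('scene','s1');st=arm.state();print(repr(st));save('wrist','w1')
E
```

```text
t: 0.82
tcp_pos: [0.3334, 0.3555, 0.231]
orientation: [-2.021, 1.57, -2.367]
ft_force: [0.5, 0.0, 0.9]
opening: 0.0429
t: 1.48
tcp_pos: [0.4405, 0.1509, 0.2311]
orientation: [-0.71, 1.569, -1.313]
ft_force: [-0.6, 0.4, -0.5]
opening: 0.0427
t: 2.15
tcp_pos: [0.4386, 0.155, 0.231]
orientation: [-1.535, 1.57, -2.976]
ft_force: [0.7, 0.7, -0.4]
opening: 0.0428
t 2.15 turn [-0.07  0.    0.03] shift(cur axes) [0.1144 0.0307 0.0837] shift(target axes) [0.1145 0.0306 0.0838] tcp [0.4386 0.155  0.231 ] F [ 0.7  0.7 -0.4] op 0.0428 q6 0.05
{'t': 2.2, 'q': array([ 1.79547611e-01, -3.45472197e-01,  1.97063990e+00,  1.01547595e-06,
        1.51693106e+00,  4.57759874e-02]), 'dq': array([-2.52844272e-03,  1.02599763e-03, -7.66350225e-04,  7.29247915e-04,
        5.60205773e-05, -3.27215189e-02]), 'tau': array([-8.78417515e-03, -2.25127637e+01, -3.74174166e+01, -2.93209396e-04,
        1.29603017e-03,  2.83529582e-01]), 'tcp_pos': array([0.43862614, 0.15502418, 0.23100313]), 'orientation': array([-1.52702383,  1.57029022, -2.96404859]), 'ft_force': array([ 0.22580512, -0.22079799, -0.09121703]), 'moment': array([ 0.04064093, -0.04238379, -0.02925291]), 'opening': 0.04273057039256499}
```

```bash
python3 -m handwheel '[[[0,0,0],[0,0.0077,0.021],0],[[0,0,0],[0,0.0077,0.021],0],[[0,0,0],[0,0.0077,0.021],0],[[0,0,0],[0,0.0075,0.021],0],[[0,0,0],[0.01,0,0],0],[[0,0,0],[0.01,0,0],0],[[0,0,0],[0,0,0],0],[[0,0,0],[0,0,0],0]]'
python3 - <<'E'
from go import *
rel(H-0.008*ey+[0,0,-0.019])
st=arm.state();save('wrist','w2');print(P('wrist',st)@np.r_[H,1]); save('scene','s2')
for L in(-24,0,24):
  p=P('wrist',st)@np.r_[H+L/1000*ey,1];print(L,p[:2]/p[2])
np.save('Pw2.npy',P('wrist',st))
E
```

```text
t: 2.92
tcp_pos: [0.479, 0.0765, 0.2097]
orientation: [-1.79, 1.568, 3.055]
ft_force: [-0.4, -0.1, -0.7]
opening: 0.0425
t 2.92 turn [ 0.12 -0.04  0.17] shift(cur axes) [0.0932 0.0011 0.0007] shift(target axes) [0.0932 0.0008 0.0006] tcp [0.479  0.0765 0.2097] F [-0.4 -0.1 -0.7] op 0.0425 q6 -0.13
[73.50461322 45.65658835  0.22947856]
-24 [320.23521231 229.01709394]
0 [320.31069374 198.95750569]
24 [320.39132456 166.84723303]
```

View pics/w2.png

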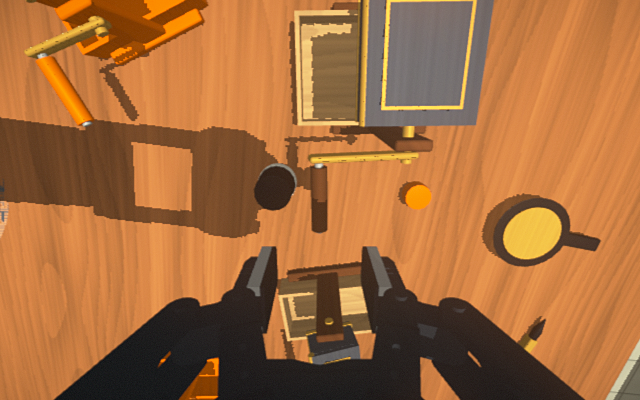

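View pics/w1.png

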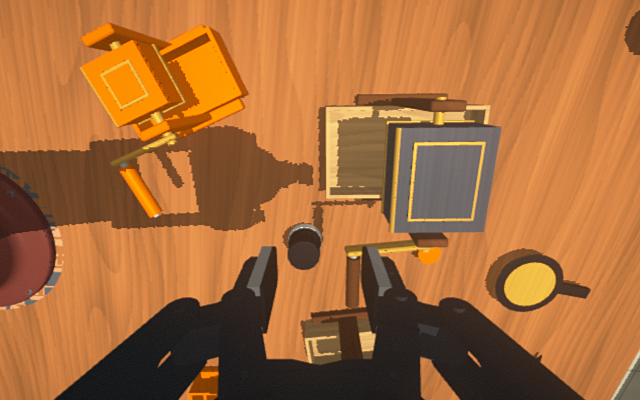

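View pics/s2.png

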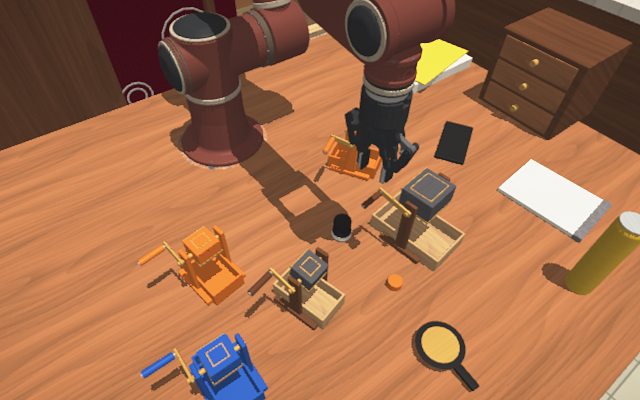

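The wrist view shows the sleeve running from (318,166) to (319,232). My model predicts rows 167–229 at column 320, so they agree. Now descending.

```bash
python3 -m handwheel '[[[0,0,0],[0.015,0,0],0],[[0,0,0],[0.015,0,0],0],[[0,0,0],[0.015,0,0],0],[[0,0,0],[0.015,0,0],0],[[0,0,0],[0.015,0,0],0],[[0,0,0],[0.010,0,0],0],[[0,0,0],[0.008,0,0],0],[[0,0,0],[0,0,0],0]]'
python3 - <<'E'
from go import *
rel(H-0.008*ey+[0,0,-0.019])
save('wrist','w3');save('side','d3')
E
```

```text
t: 3.68
tcp_pos: [0.4791, 0.0761, 0.1168]
orientation: [-1.703, 1.568, 3.141]
ft_force: [0.3, 0.0, -0.3]
opening: 0.0426
t 3.68 turn [ 0.07 -0.02  0.15] shift(cur axes) [0.0003 0.0007 0.0002] shift(target axes) [0.0003 0.0007 0.0002] tcp [0.4791 0.0761 0.1168] F [ 0.3  0.  -0.3] op 0.0426 q6 -0.13
```

View pics/w3.png

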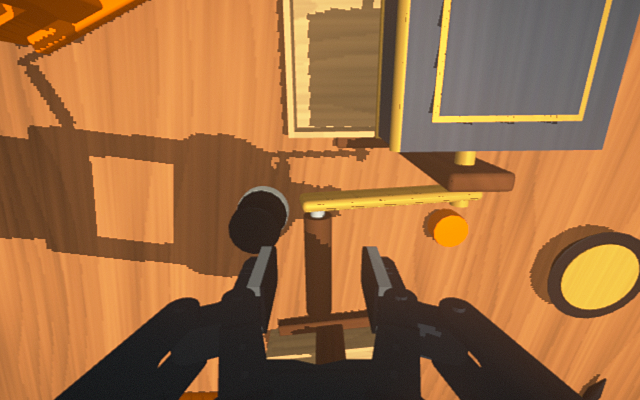

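View pics/d3.png

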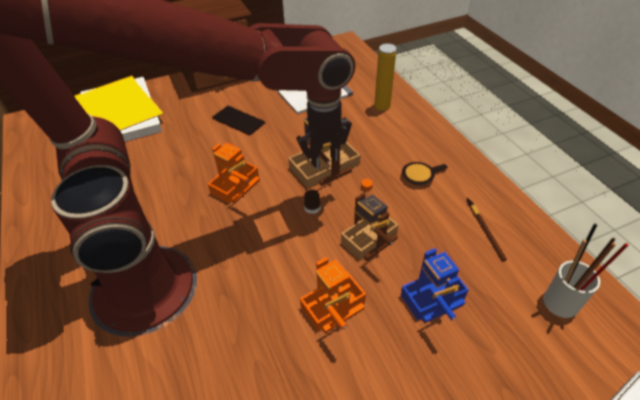

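```bash
python3 -m handwheel '[[[0,0,0],[0,0,0],-1],[[0,0,0],[0,0,0],-1],[[0,0,0],[0,0,0],-1],[[0,0,0],[0,0,0],-1],[[0,0,0],[0,0,0],-1],[[0,0,0],[0,0,0],-1],[[0,0,0],[0,0,0],-1],[[0,0,0],[0,0,0],-1]]' 40
python3 - <<'E'
from go import *
rel(H-0.008*ey+[0,0,-0.019])
save('wrist','w4')
a0=np.radians(170)
N=48
prev=None
for k in range(0,181,15):
  a=np.radians(170-k); p=np.array([-np.sin(a)*65,np.cos(a)*65])
  if prev is not None: print(k,((p-prev)/4).round(2))
  prev=p
E
```

```text
t: 4.45
tcp_pos: [0.479, 0.0755, 0.1191]
orientation: [-1.443, 1.567, -2.882]
ft_force: [-8.0, -1.8, 5.6]
opening: 0.0101
t 4.45 turn [0.06 0.03 0.2 ] shift(cur axes) [ 0.0025  0.0009 -0.0003] shift(target axes) [ 0.0026  0.0008 -0.0003] tcp [0.479  0.0755 0.1191] F [-8.  -1.8  5.6] op 0.0101 q6 -0.13
15 [-4.05  1.28]
30 [-3.58  2.28]
45 [-2.87  3.13]
60 [-1.96  3.76]
75 [-0.92  4.14]
90 [0.19 4.24]
105 [1.28 4.05]
120 [2.28 3.58]
135 [3.13 2.87]
150 [3.76 1.96]
165 [4.14 0.92]
180 [ 4.24 -0.19]
```

View pics/w4.png

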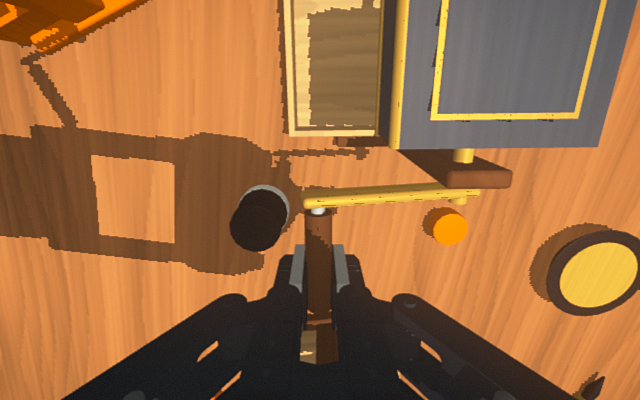

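Gripped. Now I'll turn along the arc and check after the first 30°.

```bash
python3 -m handwheel '[[[0,0,0],[-0.0041,0.0013,0],-1],[[0,0,0],[-0.0041,0.0013,0],-1],[[0,0,0],[-0.0041,0.0013,0],-1],[[0,0,0],[-0.0040,0.0013,0],-1],[[0,0,0],[-0.0036,0.0023,0],-1],[[0,0,0],[-0.0036,0.0023,0],-1],[[0,0,0],[-0.0036,0.0023,0],-1],[[0,0,0],[-0.0036,0.0023,0],-1]]'
python3 - <<'E'
from go import *
rel(H-0.008*ey+[0,0,-0.019])
save('wrist','w5');save('scene','s5')
E
```

```text
t: 5.17
tcp_pos: [0.492, 0.0774, 0.1484]
orientation: [-1.569, 1.564, -3.008]
ft_force: [-7.2, -0.7, 0.5]
opening: 0.0106
t 5.17 turn [0.06 0.   0.4 ] shift(cur axes) [ 0.032  -0.0121 -0.0002] shift(target axes) [ 0.0319 -0.0123 -0.0002] tcp [0.492  0.0774 0.1484] F [-7.2 -0.7  0.5] op 0.0106 q6 -0.12
```

View pics/w5.png

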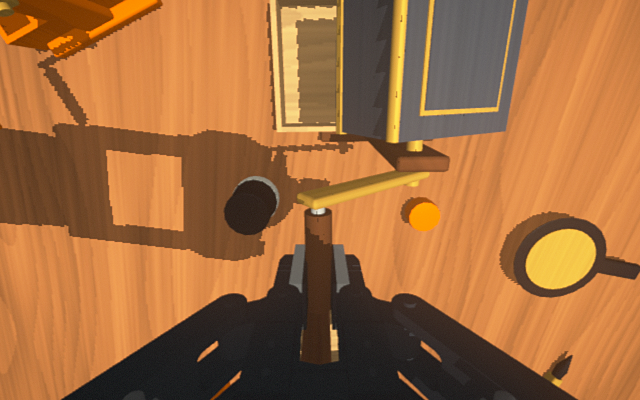

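View pics/s5.png

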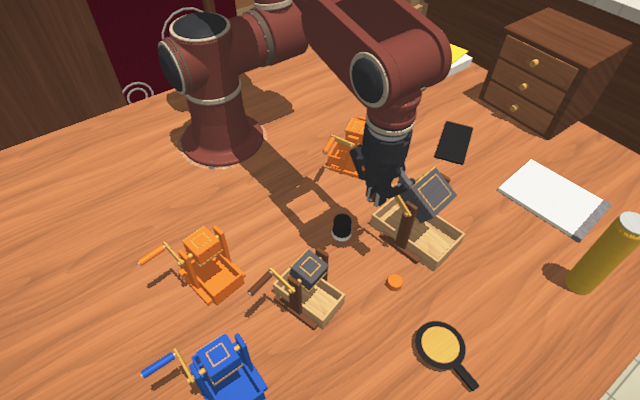

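The crank is held, and the wrist and scene views both show the tin turned about 30° with the sleeve between the pads. Continuing.

```bash
python3 -m handwheel '[[[0,0,0],[-0.0029,0.0031,0],-1],[[0,0,0],[-0.0029,0.0031,0],-1],[[0,0,0],[-0.0029,0.0031,0],-1],[[0,0,0],[-0.0028,0.0032,0],-1],[[0,0,0],[-0.0020,0.0038,0],-1],[[0,0,0],[-0.0020,0.0037,0],-1],[[0,0,0],[-0.0019,0.0038,0],-1],[[0,0,0],[-0.0019,0.0037,0],-1]]'
python3 -m handwheel '[[[0,0,0],[-0.0010,0.0041,0],-1],[[0,0,0],[-0.0009,0.0041,0],-1],[[0,0,0],[-0.0009,0.0042,0],-1],[[0,0,0],[-0.0009,0.0042,0],-1],[[0,0,0],[0,0.0042,0],-1],[[0,0,0],[0.0002,0.0043,0],-1],[[0,0,0],[0.0002,0.0042,0],-1],[[0,0,0],[0.0004,0.0043,0],-1]]'
python3 - <<'E'
from go import *
# arc position target at 90deg
rel(H-0.008*ey+[0,0,-0.019]+ex*.065*(np.cos(np.radians(80))-np.cos(np.radians(170)))+np.array([0,0,.065*(np.sin(np.radians(80))-np.sin(np.radians(170)))]))
save('wrist','w6');save('scene','s6')
E
```

```text
t: 5.93
tcp_pos: [0.5214, 0.0816, 0.1693]
orientation: [-2.177, 1.569, 2.667]
ft_force: [-4.0, 1.9, 1.9]
opening: 0.01
t: 6.6
tcp_pos: [0.5555, 0.0865, 0.1714]
orientation: [2.781, 1.569, 1.342]
ft_force: [-2.9, 4.2, 2.7]
opening: 0.0103
t 6.6 turn [ 0.04 -0.09 -0.03] shift(cur axes) [ 0.0022 -0.0011  0.0006] shift(target axes) [ 0.0022 -0.0011  0.0006] tcp [0.5555 0.0865 0.1714] F [-2.9  4.2  2.7] op 0.0103 q6 -0.11
```

View pics/w6.png

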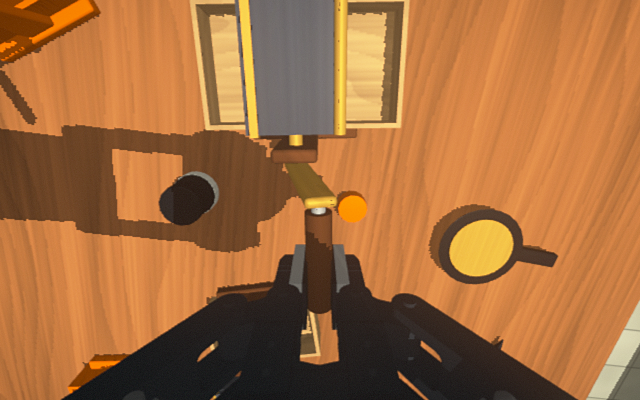

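View pics/s6.png

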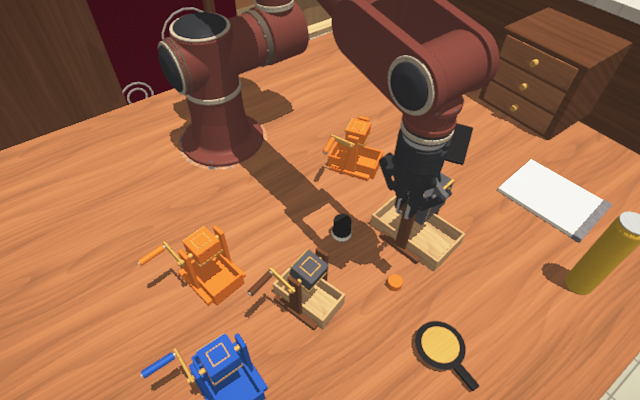

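The tin is at about 90° with its lid still shut, and forces are small. Continuing over the top.

```bash
python3 -m handwheel '[[[0,0,0],[0.0010,0.0041,0],-1],[[0,0,0],[0.0012,0.0041,0],-1],[[0,0,0],[0.0014,0.0040,0],-1],[[0,0,0],[0.0016,0.0039,0],-1],[[0,0,0],[0.0020,0.0038,0],-1],[[0,0,0],[0.0022,0.0036,0],-1],[[0,0,0],[0.0024,0.0035,0],-1],[[0,0,0],[0.0026,0.0034,0],-1]]'
python3 -m handwheel '[[[0,0,0],[0.0028,0.0032,0],-1],[[0,0,0],[0.0030,0.0030,0],-1],[[0,0,0],[0.0033,0.0028,0],-1],[[0,0,0],[0.0034,0.0025,0],-1],[[0,0,0],[0.0035,0.0023,0],-1],[[0,0,0],[0.0037,0.0021,0],-1],[[0,0,0],[0.0038,0.0019,0],-1],[[0,0,0],[0.0040,0.0016,0],-1]]'
python3 - <<'E'
from go import *
for k in(150,180):
  a=np.radians(170-k)
  rel(H-0.008*ey+[0,0,-0.019]+ex*.065*(np.cos(a)-np.cos(np.radians(170)))+np.array([0,0,.065*(np.sin(a)-np.sin(np.radians(170)))]))
save('wrist','w7');save('scene','s7')
E
```

```text
t: 7.37
tcp_pos: [0.5851, 0.0908, 0.1564]
orientation: [-3.012, 1.569, 1.833]
ft_force: [-2.8, 5.4, 1.7]
opening: 0.0105
t: 8.03
tcp_pos: [0.6034, 0.0934, 0.1281]
orientation: [-2.371, 1.567, 2.473]
ft_force: [-4.7, 5.7, 1.6]
opening: 0.0104
t 8.03 turn [ 0.06 -0.14  0.14] shift(cur axes) [0.0006 0.0003 0.0012] shift(target axes) [0.0006 0.0003 0.0012] tcp [0.6034 0.0934 0.1281] F [-4.7  5.7  1.6] op 0.0104 q6 -0.1
t 8.03 turn [ 0.06 -0.14  0.14] shift(cur axes) [0.0341 0.0033 0.0013] shift(target axes) [0.0341 0.0032 0.0012] tcp [0.6034 0.0934 0.1281] F [-4.7  5.7  1.6] op 0.0104 q6 -0.1
```

View pics/w7.png

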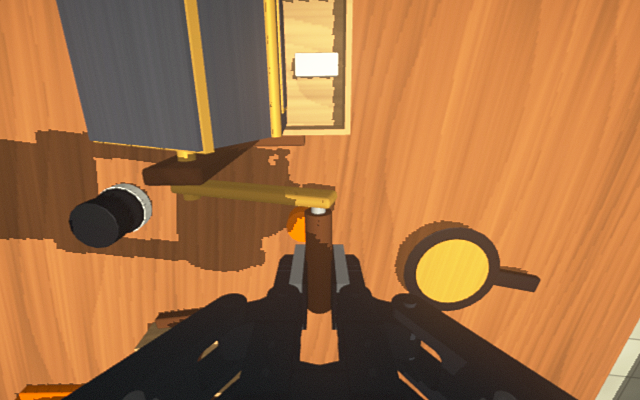

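View pics/s7.png

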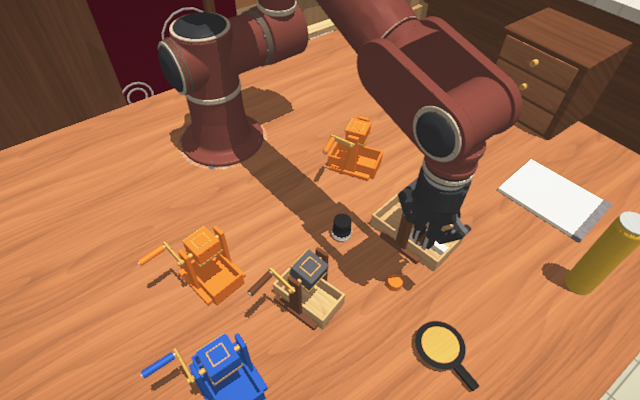

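The tin is at about 150° and one seal is visible in the tray. Finishing the last 30°.

```bash
python3 -m handwheel '[[[0,0,0],[0.0041,0.0013,0],-1],[[0,0,0],[0.0041,0.0011,0],-1],[[0,0,0],[0.0042,0.0008,0],-1],[[0,0,0],[0.0042,0.0005,0],-1],[[0,0,0],[0.0042,0.0002,0],-1],[[0,0,0],[0.0042,0,0],-1],[[0,0,0],[0.0042,-0.0003,0],-1],[[0,0,0],[0.0042,-0.0005,0],-1]]'
python3 - <<'E'
from go import *
a=np.radians(-10)
rel(H-0.008*ey+[0,0,-0.019]+ex*.065*(np.cos(a)-np.cos(np.radians(170)))+np.array([0,0,.065*(np.sin(a)-np.sin(np.radians(170)))]))
save('wrist','w8')
E
```

```text
t: 8.8
tcp_pos: [0.6059, 0.0939, 0.0958]
orientation: [-2.134, 1.566, 2.71]
ft_force: [-16.3, 5.5, 28.3]
opening: 0.0104
t 8.8 turn [ 0.06 -0.16  0.25] shift(cur axes) [0.0019 0.0007 0.0013] shift(target axes) [0.0019 0.0007 0.0013] tcp [0.6059 0.0939 0.0958] F [-16.3   5.5  28.3] op 0.0104 q6 -0.1
```

View pics/w8.png

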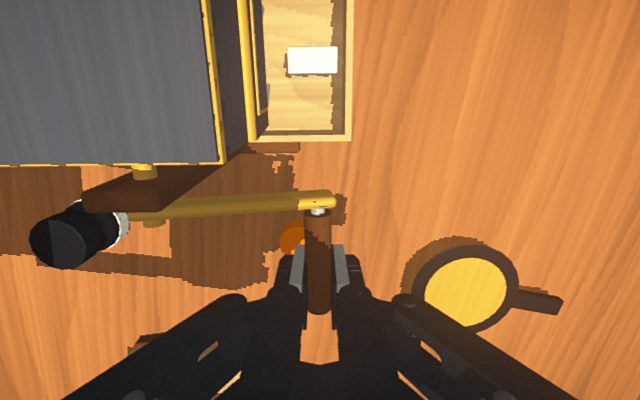

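It is at the stop (28 N). I'll ease off 2 mm, open, and lift straight up.

```bash
python3 -m handwheel '[[[0,0,0],[-0.002,0,0],-1],[[0,0,0],[0,0,0],0],[[0,0,0],[0,0,0],0],[[0,0,0],[0,0,0],0],[[0,0,0],[0,0,0],0],[[0,0,0],[0,0,0],0],[[0,0,0],[-0.005,0,0],0],[[0,0,0],[-0.010,0,0],0]]'
python3 -m handwheel '[[[0,0,0],[-0.02,0,0],0],[[0,0,0],[-0.025,0,0],0],[[0,0,0],[-0.025,0,0],0],[[0,0,0],[-0.025,0,0],0],[[0,0,0],[-0.025,0,0.01],0],[[0,0,0],[0,-0.01,0.02],0],[[0,0,0],[0,-0.01,0.02],0],[[0,0,0],[0,0,0],0]]'
python3 - <<'E'
from go import *
rel(H)
save('wrist','w9');save('scene','s9');save('side','d9')
im=[cv2.imread('pics/s9.png')[150:280,340:500],cv2.imread('pics/d9.png')[100:230,270:430]]
cv2.imwrite('pics/c9.png',cv2.resize(np.hstack(im),None,fx=2.5,fy=2.5,interpolation=cv2.INTER_CUBIC))
E
```

```text
t: 9.52
tcp_pos: [0.6065, 0.0924, 0.1118]
orientation: [-1.607, 1.568, -3.046]
ft_force: [-0.1, 0.4, -0.1]
opening: 0.0427
t: 10.18
tcp_pos: [0.5942, 0.0377, 0.2352]
orientation: [0.835, 1.568, -0.607]
ft_force: [-0.6, 0.1, -0.7]
opening: 0.0424
t 10.18 turn [-0.12  0.13 -0.14] shift(cur axes) [ 0.0993 -0.1087 -0.0608] shift(target axes) [ 0.0997 -0.1084 -0.0608] tcp [0.5942 0.0377 0.2352] F [-0.6  0.1 -0.7] op 0.0424 q6 -0.19
```

View pics/w9.png

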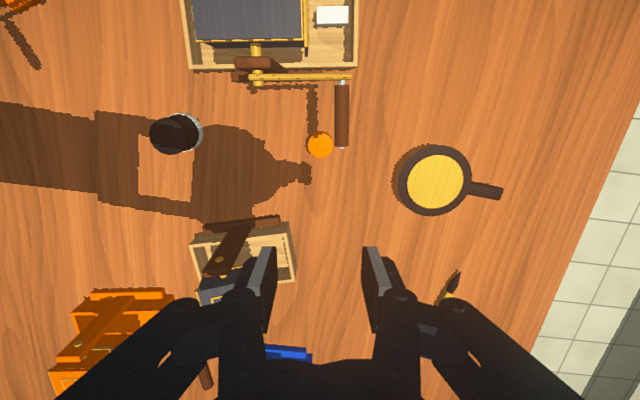

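View pics/c9.png

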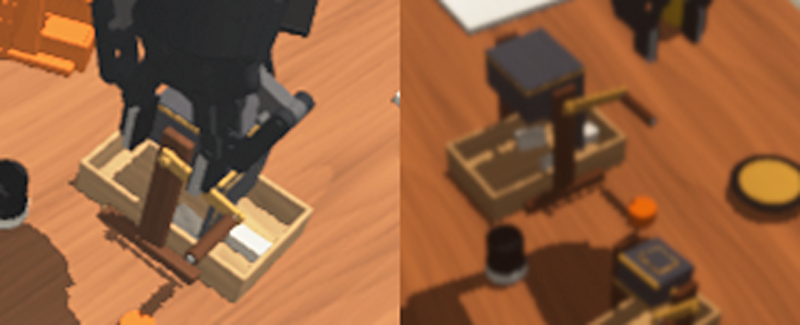

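The crank is free and the small tin is upright. The arm hides part of the tray, so I'll back away for a clear view.

```bash
python3 -m handwheel '[[[0,0,0],[-0.01,-0.025,0],0],[[0,0,0],[-0.01,-0.025,0],0],[[0,0,0],[-0.01,-0.025,0],0],[[0,0,0],[-0.01,-0.025,0],0],[[0,0,0],[-0.01,-0.025,0],0],[[0,0,0],[-0.01,-0.025,0],0],[[0,0,0],[-0.01,-0.02,0],0],[[0,0,0],[0,0,0],0]]'
python3 - <<'E'
from go import *
rel(H)
save('scene','s10');save('side','d10')
im=[cv2.imread('pics/s10.png')[160:280,360:480],cv2.imread('pics/d10.png')[100:200,270:370]]
im=[cv2.resize(i,(390,390),interpolation=cv2.INTER_CUBIC) for i in im]
cv2.imwrite('pics/c10.png',np.hstack(im))
E
```

```text
t: 11.0
tcp_pos: [0.4246, 0.0186, 0.306]
orientation: [1.312, 1.566, -0.127]
ft_force: [0.7, -0.3, 0.3]
opening: 0.0424
t 11.0 turn [ 0.07  0.07 -0.26] shift(cur axes) [ 0.1707  0.0615 -0.0578] shift(target axes) [ 0.1705  0.0623 -0.0576] tcp [0.4246 0.0186 0.306 ] F [ 0.7 -0.3  0.3] op 0.0424 q6 -0.26
```

View pics/s10.png

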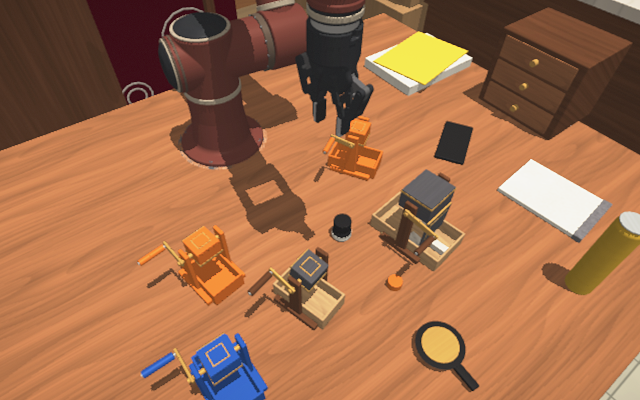

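View pics/c10.png

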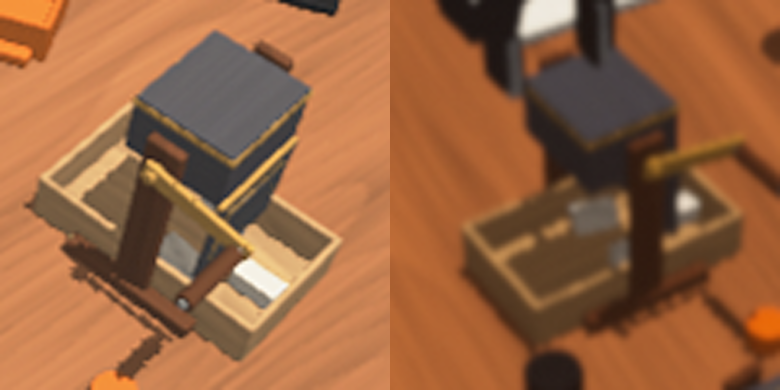

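In the side crop (right half) there are three pale blocks: (595,215) and (620,250) in shade, and (688,200) in sun. I'll project each to the tray floor to check that they are separate and within the walls.

Run:
```python
from go import *
p=P('side'); O=H+.093*ey+.064*ex; O[2]=.004
k=100/390
for c in [(572,215),(595,215),(617,215),(612,252),(630,250),(620,262),(688,200)]:
  u,v=270+(c[0]-390)*k,100+c[1]*k
  z=.016
  A=np.c_[p[:,0],p[:,1],-np.array([u,v,1])];x=np.linalg.solve(A,-(p[:,2]*z+p[:,3]))
  d=np.r_[x[:2],z]-O;print(c,'tray xy',(d@ex).round(3),(d@ey).round(3))
im=cv2.imread('pics/d10.png')[140:180,305:355]
cv2.imwrite('pics/c11.png',cv2.resize(im,None,fx=14,fy=14,interpolation=cv2.INTER_CUBIC))
```

```text
(572, 215) tray xy -0.006 0.033
(595, 215) tray xy 0.007 0.024
(617, 215) tray xy 0.02 0.015
(612, 252) tray xy -0.004 -0.016
(630, 250) tray xy 0.008 -0.021
(620, 262) tray xy -0.004 -0.027
(688, 200) tray xy 0.072 0.001
```

View pics/c11.png

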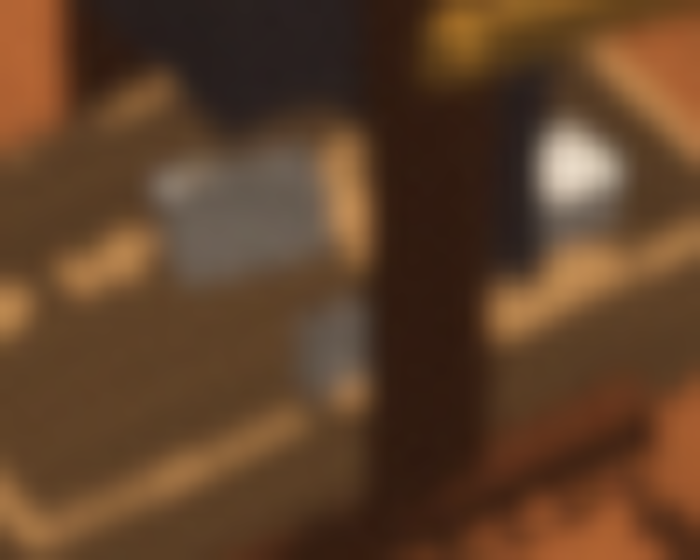

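The enlarged crop shows three separate blocks on the tray floor: two grey in shade and one sunlit at the far end. The crank is released at its stop and the smaller tin is upright. Handing in.

```bash
python3 -c "
from plant import arm
s=arm.state();print(s['t'],s['ft_force'].round(1));print(arm.finish_job())"
```

```text
11.1 [0.7 0.4 0.3]
the job is handed in; nothing more can be done
None
```

I turned the larger tin right over, away from the robot, by its crank until it met its stop (28 N at the wrist). I then eased off 2 mm, let go and backed clear, and handed the job in at about 11.1 s.

**Last checks:**
- **Tin:** it is upside down, with the crank pointing away from the robot and free of the gripper.
- **Seal blanks:** three separate pale blocks lie on the tray floor. Their visible parts are near tray (0.007, 0.024), (0.00, -0.02) and (0.07, 0.00) m, all inside the walls. The second is partly hidden behind an upright and the third behind the lid, so those two are rougher estimates.
- **Smaller tin:** it looks upright and unmoved.
- **Robot:** it is clear of everything, with wrist force under 1 N.

**Disagreement:** the gripper read 10.1–10.6 mm on a sleeve described as 12 mm thick. The grip held through the whole turn.

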